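# Index the furnace stage and hover its cover for purging

## Robot

A 6-joint arm with a two-finger parallel gripper is mounted at the origin on the work surface. World frame = base frame: x ahead of the robot, y to its left, z up, the work surface at z = 0. Lengths are in mm, angles in rad, forces in N, time in s.
With the tool pointing down it reaches from about 350 to 975 mm from the base axis. Payload 7.1 kg.
Tool frame: the origin (TCP) lies at the very end of the fingers, on their centre line; the grasp point (between the pads) lies 19 mm behind it; z points along the fingers, y is the line along which they close (so a half turn about z gives the same grasp; the last joint's range is limited). The gripper opens to 88 mm and grips with 3 to 60 N. Pads are 20 mm wide; open, the fingers measure 115 mm over their backs; the gripper's body (75 mm by 178 mm) begins 61 mm behind the grasp point.
Start: joints at [-1.326, 0.423, 1.63, -0, 1.089, -0.019], TCP at [162.988, -603.357, 222.675] pointing down, gripper open.
Joint ranges: [-3, 3], [-0.9, 2.11], [0.09, 2.58], [-1.31, 4.45], [0.11, 2.69], [-2.54, 2.54]. Speed limits (rad/s): [2.39, 2.39, 3.01, 3.14, 3.14, 3.14].

## Interface

Orientations are given as a rotation vector (axis times angle).
In Python, from workcell import get_obs, get_image, job, models gives the robot as it stands.
- The arm moves only by the tool jog_arm, never from a script. Its argument "increments" is one flat list of numbers, 7 for each row, row after row: the turn, a rotation vector about the tool's x, y, z in degrees, then the shift along the tool's x, y, z in mm, then the opening in per cent of the stroke, from 0 (shut) to 100 (fully open). A call has 1 to 12 rows; each row shifts and turns the commanded pose from where the row before left it, along the tool's axes as they then stand; what a row does not reach is not made up. A row lasts 1/8 s, in which the tool goes at most 62.5 mm and 10.7 degrees, less where a joint would pass 70% of its speed; a pose out of reach is approached as far as the arm can. A call is refused whole if a number of a shift passes 62.5 or a number of a turn 10.7, either way. A call with a gripper value outside its range is refused whole. The fingers move at their own pace and stop on an object; the grip force is fixed at half the most. Time passes only in rows, so rows that do not move let the fingers close. It gives the time, the measured TCP pose, the force, the opening and the grip force at its end, in the units of the state.
- get_obs(): the state, without advancing time (a new reading comes with each control period).
- get_image(name): name is "scene" or "top" or "wrist"; returns a dict with "pixels" (480x640x3 uint8, blue, green, red), "depth" (480x640 float32, mm along the optical axis (not along the pixel's ray), 0 where there is no reading), "fx", "fy", "cx", "cy" (pixels), "k1" (the pictures are not rectified: a ray, as slopes to the right and down, at radius r is drawn at 1 + k1 r^2 times it, then the intrinsics apply), "cam_to_world" (4x4, takes a point from camera to world coordinates); the wrist camera has in their place "tool_from_camera" (4x4, takes a point from camera to tool coordinates, whose origin is the TCP and whose axes are the flange's). Camera axes: x right, y up, looking along -z (the intrinsics and any distortion apply to the point x, -y, -z); pixel columns grow to the right and rows downward; lengths in mm; the calibration is good to about 2 mm. A picture is of the moment at which its call begins: read the wrist's pose just before it.
- job.close_job(): hands the job in; it is judged then, once.
Trained networks look in the newest picture that a camera, given by its name, has taken for a name from the list of things; names that differ only in an ending like _2 or _b are one class to them, and where a whole thing is asked for, a point or a joint stands for the part that bears it (a point fixed in the world has none). Each returns a list of dicts, best first, with "p" (0 to 1); they miss things now and then, are a little off and sometimes report something else, mostly with a low value. They report only what shows in the picture. A call takes as long as a camera call. They do not tell look-alikes from the thing itself.
- models.look_for(target, camera): "centre" ([x, y, z] in mm, in world coordinates, good to about 4 mm: the middle of the surface that is visible of it).
- models.regions_of(target, camera): "region" (480x640 bool, what is visible of it).
The state is a dict: "t": time; "qpos": joint angles; "qvel": joint speeds; "joint_torque": joint torques, N m; "ee_pos": TCP position; "orientation": TCP orientation; "ft_force": force on the tool from outside, world axes, zero at the start; "moment": the same for the moment, N m; "width": finger opening in mm; "grasp_force": force on a finger pad.
Only numpy, scipy, OpenCV 4.12 (cv2) and the standard library are available. Lean on these libraries where they do the work, as an engineer would, in place of code of your own. Each camera call takes 0.05 s, during which the arm holds its last target. There are 200 camera calls.

## Task

Get the sample furnace ready for its gas purge: first slide the carriage (it has a black handle) until the cross-mark sits right under the fixed probe tip, and leave it there. Then take the larger of the two round covers, carry it over the top of the metal shield, and hold it level and centred over the furnace mouth, its underside about 15 mm above the rim and touching nothing. Finish still holding it steady there; do not bump the shield or the probe, do not let the cover touch the furnace or carriage, and leave the other cover, the bottle and the jar where they are.

Things in the scene. Friction and masses are not known exactly. Their poses are not given: they have to be found in the camera images.
- stage: fixed low dark stage base with two steel rails, 290 (x) x 270 (y) mm; origin at the centre of its underside, on the bench. The carriage runs along its y axis. It is found at different places and turned by up to about 9 degrees.
- carriage: aluminium plate 280 (x) x 110 (y) x 15 mm, top face 41 mm above the bench, that slides only along the stage's y axis, up to 65 mm either way from the middle; about 0.7 kg with some 2.5 N of rail friction, and it stays where it is left. Carries, from its near end (-x) to its far end: handle, furnace, cross-mark. Origin at the centre of its underside; axes parallel to the stage's.
- handle (a point): centre of the black upright handle block at the carriage's near end: 36 (carriage x) x 14 (carriage y) x 40 mm high, standing on the plate (41 to 81 mm above the bench); 110 mm on the -x side of the furnace axis
- well_rim (a point): centre of the open mouth of the round steel furnace cup on the carriage, at rim height, 91 mm above the bench; cup 80 mm outside, 54 mm inside, 50 mm tall above the plate; z up
- mark (a point): centre of the black cross-mark (12 mm dot, lines 3 mm wide and 46 mm long along the carriage's x and y) on the plate's top face, 115 mm on the +x side of the furnace axis
- probe: fixed probe stand: origin on the bench straight below the tip; a steel post (18 mm thick) 92 mm further along +x carries a dark arm 14 mm wide at 124 to 140 mm height, which reaches back to the pin. It is placed so that the mark passes exactly under the tip somewhere along the carriage's travel.
- probe_tip (a point): lower end of the thin vertical steel pin hanging from the probe arm, 56 mm above the bench (15 mm above the plate)
- shield: fixed upright aluminium sheet between the covers and the stage: 300 mm along its x axis, 4 mm thick, 120 mm high, on a foot strip 40 mm wide (y) and 5 mm thick; origin at the centre of its underside
- cover_center (a point): centre (half-way up, 26 mm above the underside) of the larger cover, the one for the furnace: a steel plug 38 mm across and 10 mm deep at the bottom, a flange 68 mm across and 6 mm thick (10 to 16 mm above the underside), and on top a round black knob 18 mm across, 36 mm tall (16 to 52 mm above the underside). Stands loose on the bench, about 0.14 kg. z is its axis, up.
- cover: the same larger cover; origin at the centre of its underside
- small_cover_center (a point): bystander: centre of the smaller cover, same shape with the same knob, flange 40 mm across, 52 mm tall; may stand on either side of the larger one
- wash_bottle_center (a point): bystander: white wash bottle with yellow spout, 56 mm across, 180 mm tall; point 70 mm above its underside
- jar_center (a point): bystander: small amber jar, 44 mm across, 50 mm tall; its centre
Things that resemble listed ones, but are neither listed nor needed, are in the scene too. Leave any turquoise look-alike of the cover alone.

How it is judged (in metres and radians):
On the way, in this order (a step that is already met when the one before it is completed fails the run):
1. the carriage's cross-mark rests under the probe tip, the larger cover not yet lifted (horizontal distance between mark and probe_tip below 0.006 m and linear speed of carriage below 0.01 m/s and height (world z) of cover below 0.02 m), for 0.2 s.
2. the larger cover is lifted above the shield's height (height (world z) of cover above 0.122 m), for 0.1 s.
3. the larger cover hovers over the furnace mouth (horizontal distance between cover and well_rim below 0.008 m and z of cover in the frame of well_rim between 0.004 and 0.028 m), for 0.2 s.
At the end, for the whole second after the job is handed in: The cross-mark is within 6 mm (horizontally) of the probe tip; the larger cover is held by the fingers, still, level within 8 degrees, its axis within 8 mm of the furnace axis, its underside 4 to 28 mm above the rim, touching neither carriage nor probe (all of step 3 and horizontal distance between mark and probe_tip below 0.006 m and angle between cover's own z axis and vertical below 0.14 rad and linear speed of cover below 0.02 m/s and linear speed of carriage below 0.005 m/s and contact force between cover and the fingers above 0.5 N and contact force between cover and carriage below 0.05 N and contact force between cover and probe below 0.05 N); the arm keeps its last pose, push and grip.
It fails at once if the cover passes the shield's line lower than the shield's top edge (y of cover in the frame of shield between -0.03 and 0.03 m and height (world z) of cover below 0.118 m).
It fails at once if the shield is bumped (contact force between shield and anything else above 2 N).
It fails at once if the probe is bumped (contact force between probe and anything else above 2 N).
It fails at once if the cover touches the furnace or carriage (contact force between cover and carriage above 0.5 N).
It fails at once if the smaller cover, the bottle or the jar is pushed away or knocked over (distance of any of small_cover_center, wash_bottle_center, jar_center from where it was at the start of the episode above 0.03 m or angle between any of small_cover_center, wash_bottle_center, jar_center's own z axis and vertical above 0.4 rad).
It also fails if it takes over 61 s, if anything falls off the work surface, if the arm or the gripper's body presses on something with over 40 N, if the wrist force passes 120 N, or if a joint passes its speed limit or range.

## Working session

There is one attempt and no reset: what is moved stays moved. The work goes in short steps, Python scripts to look and compute and a tool call to move; the robot and the scene stay as the last step left them, time stands still between calls to the robot, and variables do not carry over. Pictures are saved under pics/ and viewed, at most 10 in all, crops included, and the job is handed in when it is done.

Besides the shell and the picture viewer there is one more tool, called after "Request:" as name(argument=value, ...) on one line, values as JSON. jog_arm: Moves the arm, as the interface text tells. Its arguments: {"type":"object","properties":{"increments":{"type":"array"}},"required":["increments"]}

```bash
mkdir -p pics; cat > h.py <<'E'
import numpy as np, cv2
from workcell import get_obs,get_image,job,models
from scipy.spatial.transform import Rotation as R
def T(im,obs=None):
    if 'cam_to_world' in im: return np.array(im['cam_to_world'])
    M=np.eye(4); M[:3,:3]=R.from_rotvec(obs['orientation']).as_matrix(); M[:3,3]=obs['ee_pos']
    return M@np.array(im['tool_from_camera'])
def slopes(im,uv):
    uv=np.atleast_2d(np.array(uv,float)); d=np.c_[(uv[:,0]-im['cx'])/im['fx'],(uv[:,1]-im['cy'])/im['fy']]
    s=d.copy()
    for _ in range(10): s=d/(1+im['k1']*(s**2).sum(1,keepdims=True))
    return s
def atz(im,uv,z,M):  # intersect with world plane z
    s=slopes(im,uv); d=np.c_[s[:,0],-s[:,1],-np.ones(len(s))]@M[:3,:3].T
    return M[:3,3]+d*((z-M[2,3])/d[:,2])[:,None]
def pts(im,mask,M):
    v,u=np.nonzero(mask&(im['depth']>0)); s=slopes(im,np.c_[u,v]); z=im['depth'][v,u][:,None]
    return (np.c_[s[:,0],-s[:,1],-np.ones(len(s))]*z)@M[:3,:3].T+M[:3,3]
def px(im,P,M):
    p=(np.atleast_2d(P)-M[:3,3])@M[:3,:3]; s=np.c_[p[:,0]/-p[:,2],-p[:,1]/-p[:,2]]
    s=s*(1+im['k1']*(s**2).sum(1,keepdims=True)); return s*[im['fx'],im['fy']]+[im['cx'],im['cy']]
E
python3 - <<'E'
from h import *
o=get_obs(); print({k:np.round(v,3) for k,v in o.items()}); print(R.from_rotvec(o['orientation']).as_matrix().round(3))
for c in ['scene','top']:
    im=get_image(c); cv2.imwrite(f'pics/{c}0.png',im['pixels']); print(c,np.round(T(im),3)[:3].tolist(),im['fx'],im['k1'])
    for n in ['cover','small_cover_center','handle','well_rim','mark','probe_tip','shield','wash_bottle_center','jar_center','carriage','stage']:
        print(n,[(np.round(d['centre']).tolist(),round(d['p'],2)) for d in models.look_for(n,c)[:4]])
print(get_obs()['t'])
E
```

```text
{'t': np.float64(0.0), 'qpos': array([-1.326,  0.424,  1.631, -0.   ,  1.089, -0.019]), 'qvel': array([-0.   , -0.   , -0.   ,  0.001, -0.001, -0.001]), 'joint_torque': array([ 4.0000e-03, -5.4461e+01, -2.7366e+01,  6.5000e-02,  2.3000e-02,
       -0.0000e+00]), 'ee_pos': array([ 162.864, -602.834,  221.896]), 'orientation': array([-3.113, -0.413,  0.   ]), 'ft_force': array([-0.792,  0.399,  0.307]), 'moment': array([0.031, 0.037, 0.048]), 'grasp_force': np.float64(0.0), 'width': np.float64(87.901)}
[[ 0.965  0.261 -0.   ]
 [ 0.261 -0.965  0.001]
 [-0.    -0.002 -1.   ]]
scene [[-0.761, -0.559, 0.33, 1032.079], [0.649, -0.646, 0.402, 388.383], [-0.012, 0.52, 0.854, 1128.564]] 578.9920102032305 -0.13745670479842584
cover [([772.0, -368.0, 16.0], 0.84), ([627.0, -221.0, 22.0], 0.82), ([476.0, -192.0, 17.0], 0.81), ([658.0, -344.0, 18.0], 0.71)]
small_cover_center [([494.0, -298.0, 13.0], 0.59)]
handle [([596.0, 176.0, 38.0], 0.97)]
well_rim [([594.0, 176.0, 40.0], 0.85)]
mark [([598.0, 173.0, 44.0], 0.56)]
probe_tip [([770.0, 270.0, 9.0], 0.72)]
shield [([556.0, -80.0, 51.0], 0.62)]
w
[... 366 characters left out ...]
489
cover [([650.0, -348.0, 18.0], 0.97), ([546.0, -398.0, 19.0], 0.81), ([766.0, -375.0, 16.0], 0.67), ([623.0, -226.0, 16.0], 0.64)]
small_cover_center [([567.0, 167.0, 41.0], 0.55)]
handle [([562.0, 172.0, 36.0], 0.64)]
well_rim [([566.0, 171.0, 40.0], 0.88), ([556.0, 190.0, 28.0], 0.34)]
mark [([560.0, 170.0, 46.0], 0.78)]
probe_tip [([757.0, 265.0, 59.0], 0.77), ([557.0, 190.0, 23.0], 0.65), ([562.0, 170.0, 42.0], 0.45)]
shield [([541.0, -83.0, 3.0], 0.65), ([564.0, 169.0, 42.0], 0.34)]
wash_bottle_center [([758.0, -98.0, 104.0], 0.84)]
jar_center [([754.0, -257.0, 52.0], 0.75)]
carriage [([568.0, 164.0, 42.0], 0.78)]
stage [([538.0, -85.0, 2.0], 0.68), ([559.0, 192.0, 25.0], 0.66)]
1.2
```

View pics/scene0.png

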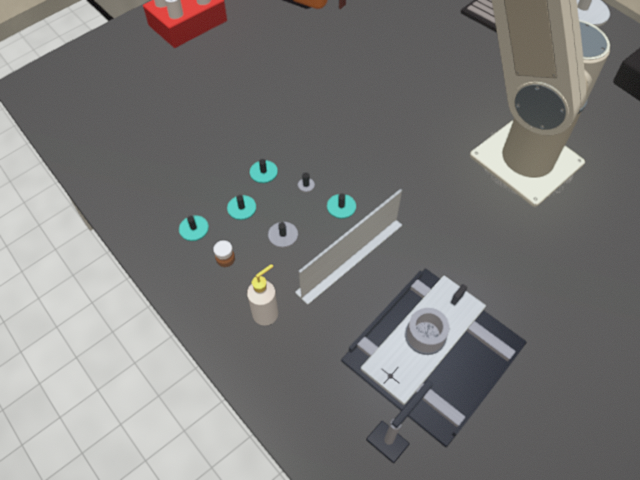

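View pics/top0.png

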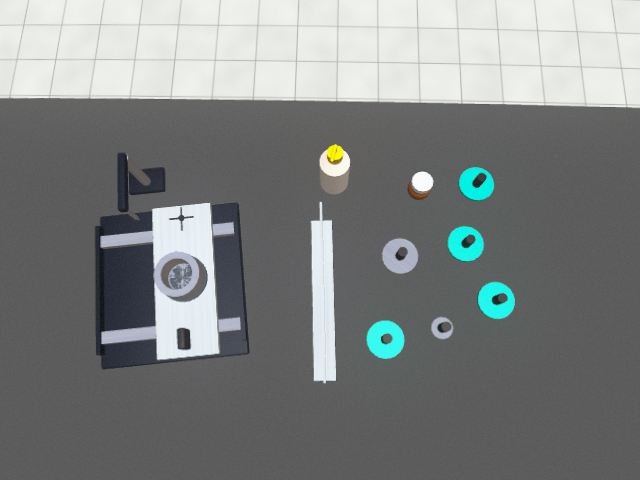

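Top view: the candidates for the cover are the larger grey one at (400,256), the small grey one at (442,328), and turquoise look-alikes at (386,340), (497,300), (466,243) and (477,184). By the description I choose (400,256). The carriage has its handle at (183,338), cup at (180,277) and mark at (181,218). The probe pin ends near (136,217), and the shield runs along u≈323.

```bash
python3 - <<'E'
from h import *
im=get_image('top'); M=T(im); g=im['pixels']
H,W=480,640
allm=np.ones((H,W),bool); 
v,u=np.nonzero(im['depth']>0); P=np.full((H,W,3),np.nan); P[v,u]=pts(im,allm,M)
def sel(u0,u1,v0,v1,z0,z1):
    m=np.zeros((H,W),bool); m[v0:v1,u0:u1]=True; m&=(P[...,2]>z0)&(P[...,2]<z1); return m
for n,a in dict(flange=(378,422,235,276,9,22),knob=(378,422,230,276,45,60),handle=(170,200,320,352,70,90),rim=(150,212,245,305,84,98),plate=(145,225,200,365,36,46),probearm=(112,134,148,220,115,145),shieldtop=(305,340,195,390,112,125),foot=(305,340,195,390,2,9),bottle=(310,360,140,200,30,240),spout=(310,360,140,200,170,300),post=(112,170,148,200,20,110)).items():
    m=sel(*a); q=P[m]
    if len(q)<3: print(n,'few');continue
    c,s,ang=cv2.minAreaRect(q[:,:2].astype(np.float32)); print(n,len(q),'rect',np.round(c,1),np.round(s,1),round(ang,2),'med',np.median(q,0).round(1),'z',q[:,2].min().round(),q[:,2].max().round())
# mark: dark pixels on plate
m=np.zeros((H,W),bool); m[203:233,163:200]=True; m&=(g.max(2)<120); vv,uu=np.nonzero(m); print('mark',uu.mean(),vv.mean(),len(uu),atz(im,[[uu.mean(),vv.mean()]],41,M).round(1))
print('tip guess',atz(im,[[136,217]],56,M).round(1))
a=cv2.resize(g[140:240,95:215],(480,400),interpolation=cv2.INTER_CUBIC)
b=cv2.resize(g[225:345,365:465],(320,384),interpolation=cv2.INTER_CUBIC); b=cv2.copyMakeBorder(b,0,16,0,0,cv2.BORDER_CONSTANT)
cv2.imwrite('pics/crop1.png',np.hstack([a,b]))
E
```

```text
flange 893 rect [ 625.6 -224.5] [67.3 66.4] 0.14 med [ 622.5 -222.6   16.7] z 9.0 22.0
knob 85 rect [ 625.3 -224.5] [17.6 16.6] 39.62 med [ 624.9 -223.9   52.7] z 45.0 57.0
handle 191 rect [461.4 157.7] [34.1 14.8] 7.22 med [461.4 155.7  81.4] z 70.0 86.0
rim 955 rect [569.3 170.8] [77.8 78.5] 1.07 med [569.  169.6  91.6] z 84.0 97.0
plate 6778 rect [570.4 170.8] [281.1 110.4] 7.26 med [544.4 166.   41.9] z 36.0 46.0
probearm 640 rect [719.9 265.2] [104.4  16.6] 6.67 med [720.9 263.1 139.9] z 115.0 145.0
shieldtop 447 rect [545.4 -81.9] [298.5   4. ] 2.45 med [537.8 -82.5 120.8] z 115.0 125.0
foot 3670 rect [563.7 -79.6] [367.2  66.5] 1.17 med [545.2 -81.8   5.2] z 2.0 9.0
bottle 1108 rect [772.7 -98.1] [55.5 54.5] 86.97 med [762.9 -98.2 106.1] z 31.0 185.0
spout 61 rect [762.3 -95.9] [ 5.7 34.1] 79.49 med [760.8 -95.4 176.9] z 170.0 185.0
post 234 rect [763.3 266.5] [10.  17.7] 52.96 med [761.1 264.9  68.2] z 21.0 110.0
mark 177.96598639455783 209.25850340136054 147 [[701.  193.5  41. ]]
tip guess [[680.1 265.7  56. ]]
```

View pics/crop1.png

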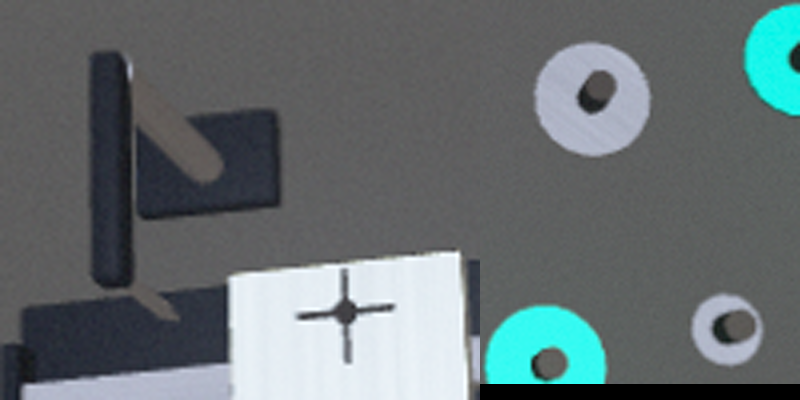

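The crop confirms the choice: a plain grey flange with a black knob, larger than the small grey one below it. The pin's end is at about (138.5,219) and the mark's centre at (181.5,218).

```bash
python3 - <<'E'
from h import *
im=get_image('top'); M=T(im)
tip=atz(im,[[138.5,219.3]],56,M)[0]; mk=atz(im,[[181.5,217.8]],41,M)[0]
print(tip.round(1),mk.round(1))
a=np.radians(7.25); X=np.array([np.cos(a),np.sin(a)]);Y=np.array([-X[1],X[0]])
d=tip[:2]-mk[:2]; print('along',d@X,d@Y, 'furnace->mark',(mk[:2]-[569.3,170.8])@X)
s=get_image('scene'); Ms=T(s); g=s['pixels']
print('tip in scene',px(s,[tip],Ms),'mark',px(s,[mk],Ms))
o=get_obs();print(o['t'])
w=get_image('wrist');print(np.round(w['tool_from_camera'],2).tolist(),w['fx'])
E
```

```text
[675.8 260.5  56. ] [684.4 185.3  41. ]
along 0.9379807669886802 75.66106027187735 furnace->mark 116.02858898992179
tip in scene [[420.91247755 398.88871239]] mark [[389.51061963 376.09167375]]
1.35
[[0.0, 0.96, 0.29, 80.56], [1.0, -0.0, -0.0, -0.07], [0.0, 0.29, -0.96, -161.94], [0.0, 0.0, 0.0, 1.0]] 391.23792933503233
```

Request:
jog_arm(increments=[0,0,7.9,0,0,0,100,0,0,0,39,-40,0,100,0,0,0,39,-40,0,100,0,0,0,39,-40,0,100,0,0,0,39,-40,0,100,0,0,0,39,-40,0,100,0,0,0,39,-40,0,100,0,0,0,39,-40,0,100,0,0,0,39,-40,0,100,0,0,0,39,-40,0,100,0,0,0,39,-40,0,100,0,0,0,0,0,0,100])

```text
t: 2.9
ee_pos: [501.6, -154.9, 222.8]
orientation: [-3.135, -0.205, -0.002]
ft_force: [-0.9, -0.6, -0.3]
width: 87.9
grasp_force: 0.0
```

Request:
jog_arm(increments=[0,0,0,0,-52.5,0,100,0,0,0,0,-52.5,0,100,0,0,0,0,-52.5,0,100,0,0,0,0,-52.5,0,100,0,0,0,0,-52.5,0,100,0,0,0,0,-52,0,100,0,0,0,0,0,0,100,0,0,0,0,0,40,100,0,0,0,0,0,40,100,0,0,0,0,0,40,100,0,0,0,0,0,0,100])

```text
t: 4.28
ee_pos: [458.2, 152.3, 100.6]
orientation: [3.134, 0.195, -0.01]
ft_force: [-0.6, -0.8, -0.0]
width: 88.1
grasp_force: 0.0
```

```bash
python3 - <<'E'
from h import *
o=get_obs(); im=get_image('wrist'); M=T(im,o); cv2.imwrite('pics/w1.png',im['pixels'])
print(o['ee_pos'],R.from_rotvec(o['orientation']).as_matrix().round(3).tolist())
print('handle px',px(im,[[460.5,157,81],[675.8,260.5,56],[684.4,185.3,41]],M).round())
p=pts(im,np.ones((480,640),bool),M); q=p[(p[:,2]>74)&(p[:,2]<88)&(np.hypot(p[:,0]-460,p[:,1]-157)<35)]
c=cv2.minAreaRect(q[:,:2].astype(np.float32)); print(len(q),c)
E
```

```text
[458.16911072 152.3199835  100.55495449] [[0.992, 0.124, -0.006], [0.124, -0.992, -0.002], [-0.006, 0.001, -1.0]]
handle px [[ 309.  277.]
 [ 145. -202.]
 [ 308. -190.]]
1819 ((461.9710388183594, 157.79586791992188), (35.520530700683594, 13.706075668334961), 7.340127468109131)
```

View pics/w1.png

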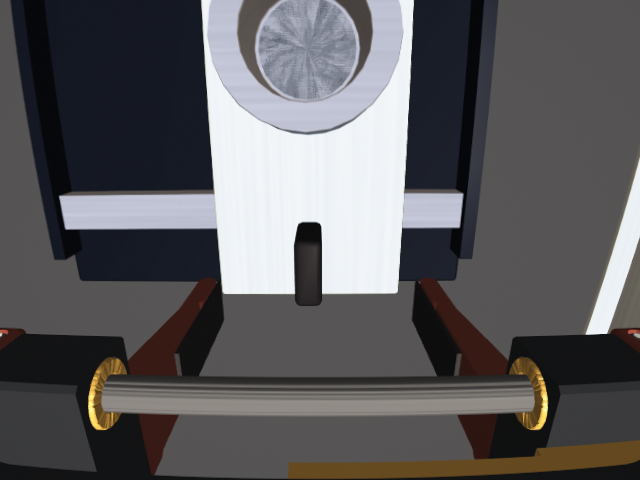

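The wrist view shows the handle at (308,264), between the open fingers and about 5 mm off-centre. I'll centre, go down and grip it.

Request:
jog_arm(increments=[0,0,0,4.5,-5,20,100,0,0,0,0,0,23,100,0,0,0,0,0,0,100,0,0,0,0,0,0,0,0,0,0,0,0,0,0,0,0,0,0,0,0,0,0,0,0,0,0,0,0,0,0,0,0,0,0,0,0,0,0,0,0,0,0,0,0,0,0,0,0,0])

```text
t: 5.58
ee_pos: [464.0, 160.0, 59.6]
orientation: [3.135, 0.198, -0.0]
ft_force: [-0.3, -0.6, 0.5]
width: 21.3
grasp_force: 0.0
```

Request:
jog_arm(increments=[0,0,0,0,0,0,0,0,0,0,0,0,0,0,0,0,0,0,0,0,0,0,0,0,0,-8,0,0,0,0,0,0,-16,0,0,0,0,0,0,-16,0,0,0,0,0,0,-16,0,0,0,0,0,0,-10,0,0,0,0,0,0,-4,0,0,0,0,0,0,0,0,0,0,0,0,0,0,0,0])

```text
t: 6.95
ee_pos: [455.0, 229.5, 59.6]
orientation: [-3.135, -0.197, 0.0]
ft_force: [-0.7, 1.6, -2.1]
width: 14.1
grasp_force: 30.0
```

```bash
cat > m.py <<'E'
from h import *
import sys
im=get_image('top'); M=T(im); g=im['pixels']; o=get_obs()
p=pts(im,np.ones((480,640),bool),M); q=p[(abs(p[:,2]-91)<6)&(np.hypot(p[:,0]-560,p[:,1]-240)<52)]
c=cv2.minAreaRect(q[:,:2].astype(np.float32)); print('rim',c)
q=p[(abs(p[:,2]-41)<4)&(abs(p[:,0]-560)<170)&(abs(p[:,1]-240)<90)]
print('plate',cv2.minAreaRect(q[:,:2].astype(np.float32)))
print(o['t'],o['ee_pos'].round(1),o['width'])
print('tip',px(im,[[675.8,260.5,56]],M))
cv2.imwrite(f'pics/{sys.argv[1]}.png',np.hstack([cv2.resize(g[190:250,100:180],(800,600),interpolation=cv2.INTER_CUBIC)]))
E
python3 m.py m1
```

```text
rim ((560.3775634765625, 242.07814025878906), (78.84197235107422, 80.65581512451172), 1.3143454790115356)
plate ((561.6538696289062, 242.7211151123047), (280.47320556640625, 111.33914184570312), 7.494196891784668)
7.0 [455.1 229.4  59.6] 13.537001904223182
tip [[138.50935702 219.29797739]]
```

View pics/m1.png

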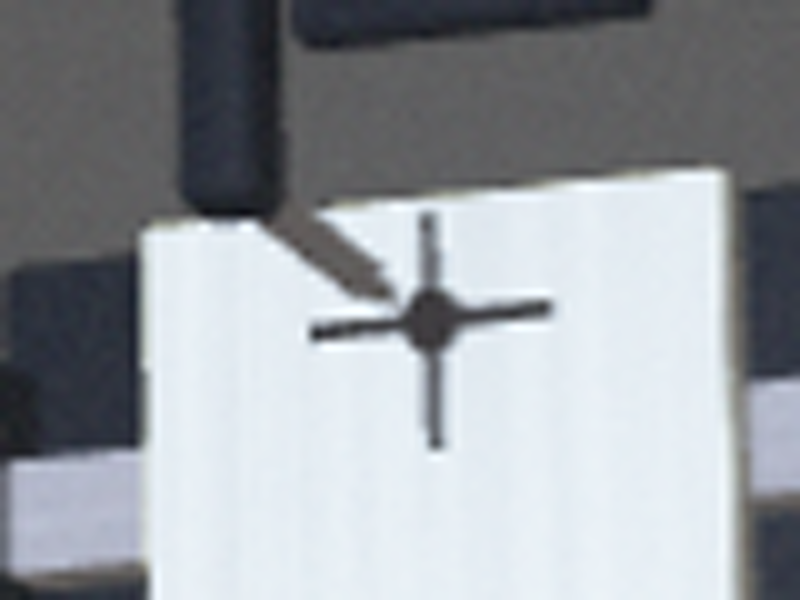

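The tip of the tapered pin is at crop (397,303), which is (139.3,219.9) in the full image. The mark's centre is at crop (432,319), or (142.8,221.5).

```bash
python3 - <<'E'
from h import *
im=get_image('top'); M=T(im); o=get_obs()
t=atz(im,[[139.25,219.85]],56,M)[0]; k=atz(im,[[142.75,221.45]],41,M)[0]
a=np.radians(7.3); X=np.array([np.cos(a),np.sin(a)]);Y=np.array([-X[1],X[0]])
d=(t-k)[:2]; print(t,k,'X',d@X,'Y',d@Y)
F=np.array([560.4,242.1])
# independent: scene camera picture for later
s=get_image('scene'); Ms=T(s)
a=px(s,[t],Ms)[0]; print(a); u,v=a.astype(int)
cv2.imwrite('pics/s1.png',cv2.resize(s['pixels'][v-30:v+30,u-40:u+40],(800,600),interpolation=cv2.INTER_CUBIC)); print(u-40,v-30)
E
```

```text
[674.76952881 259.00465522  56.        ] [675.96605501 257.89235301  41.        ] X -1.045493450814642 Y 1.2553225179977103
[420.72872372 397.96611725]
380 367
```

View pics/s1.png

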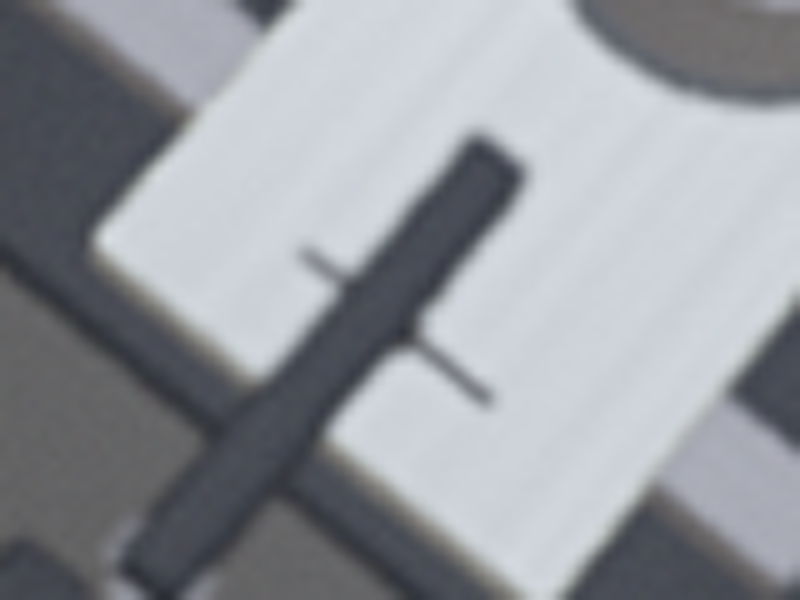

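The scene view shows the mark partly hidden under the probe arm, with its centre at crop (397,326), which agrees with the top view. Allowing for the arm's centreline, about 1.8 mm more is needed. I'll shift that, open and rise.

Request:
jog_arm(increments=[0,0,0,0,-1.8,0,0,0,0,0,0,0,0,0,0,0,0,0,0,0,0,0,0,0,0,0,0,60,0,0,0,0,0,0,60,0,0,0,0,0,0,60,0,0,0,0,0,-10,60,0,0,0,0,0,-50,60,0,0,0,0,0,-50,80,0,0,0,0,0,-50,100,0,0,0,0,0,0,100])

```text
t: 8.48
ee_pos: [457.4, 232.4, 224.3]
orientation: [-3.132, -0.197, -0.013]
ft_force: [0.1, 0.0, 0.6]
width: 79.5
grasp_force: 0.0
```

```bash
python3 m.py m2; python3 - <<'E'
from h import *
o=get_obs(); im=get_image('wrist'); M=T(im,o); print(o['orientation'])
P=np.array([[674.8,259.0,56],[675,260,41]]); print(px(im,P,M).round(1))
p=pts(im,np.ones((480,640),bool),M); q=p[(abs(p[:,2]-91)<4)&(np.hypot(p[:,0]-560,p[:,1]-243)<52)]
print(cv2.minAreaRect(q[:,:2].astype(np.float32)))
E
```

```text
rim ((562.37255859375, 242.45880126953125), (80.74482727050781, 75.76001739501953), 74.46427154541016)
plate ((559.2449951171875, 261.0194091796875), (280.5476989746094, 145.91796875), 7.712515354156494)
8.525 [456.  231.7 222. ] 83.33051173673802
tip [[138.50935702 219.29797739]]
[-3.13351337 -0.19748677 -0.0069258 ]
[[318.9 -74.2]
 [317.6 -65.9]]
((560.7999267578125, 244.52989196777344), (79.13668823242188, 78.82917785644531), 15.22277545928955)
```

View pics/m2.png

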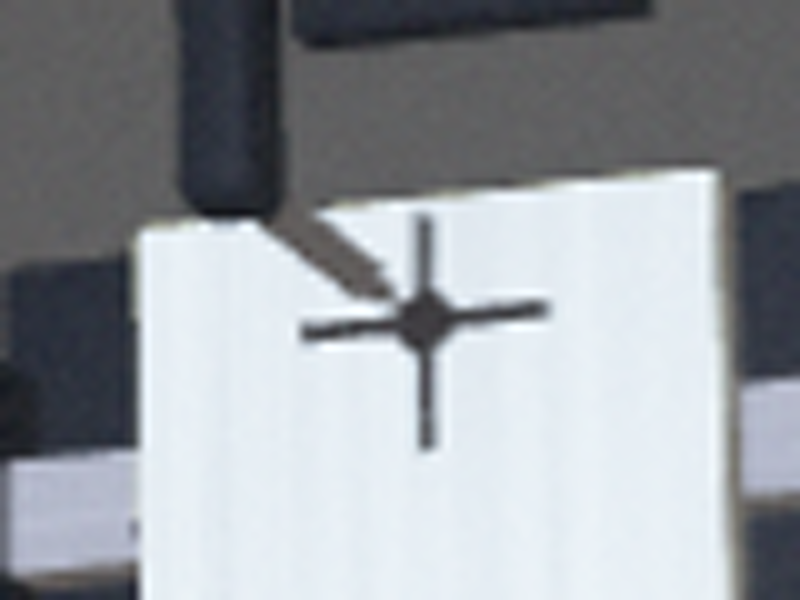

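Mark centre now at crop (424,320), with the tip unchanged at (397,303). That puts the mark under the tip to within about 1–2 mm. Next is the cover.

Request:
jog_arm(increments=[0,0,0,11.1,47.4,0,100,0,0,0,11.1,47.4,0,100,0,0,0,11.1,47.4,0,100,0,0,0,11.1,47.4,0,100,0,0,0,11.1,47.4,0,100,0,0,0,11.1,47.4,0,100,0,0,0,11.1,47.4,0,100,0,0,0,11.1,47.4,0,100,0,0,0,11.1,47.4,0,100,0,0,0,11.1,47.4,0,100,0,0,0,0,0,50,100,0,0,0,0,0,30,100])

```text
t: 10.07
ee_pos: [622.4, -225.2, 135.3]
orientation: [-3.133, -0.195, 0.008]
ft_force: [0.4, -0.3, -0.9]
width: 87.9
grasp_force: 0.0
```

Request:
jog_arm(increments=[0,0,0,0,0,0,100,0,0,0,0,0,0,100])

```text
t: 10.32
ee_pos: [624.9, -225.0, 139.9]
orientation: [-3.135, -0.198, 0.0]
ft_force: [0.2, 0.6, 0.8]
width: 87.6
grasp_force: 0.0
```

```bash
python3 - <<'E'
from h import *
o=get_obs(); im=get_image('wrist'); M=T(im,o); print(o['t'],o['ee_pos'],R.from_rotvec(o['orientation']).as_matrix().round(3).tolist())
cv2.imwrite('pics/w2.png',im['pixels'])
p=pts(im,np.ones((480,640),bool),M)
for z,r in ((52,16),(16,45)):
    q=p[(abs(p[:,2]-z)<4)&(np.hypot(p[:,0]-625,p[:,1]+224)<r)]
    print(len(q),cv2.minAreaRect(q[:,:2].astype(np.float32)) if len(q)>3 else '')
E
```

```text
10.325 [ 624.87108923 -225.03296985  139.85469199] [[0.992, 0.126, -0.0], [0.126, -0.992, 0.0], [-0.0, -0.0, -1.0]]
559 ((625.7296752929688, -224.10986328125), (17.263172149658203, 17.52289581298828), 65.96786499023438)
5232 ((625.88818359375, -224.37904357910156), (67.51689910888672, 67.43928527832031), 57.07761001586914)
```

View pics/w2.png

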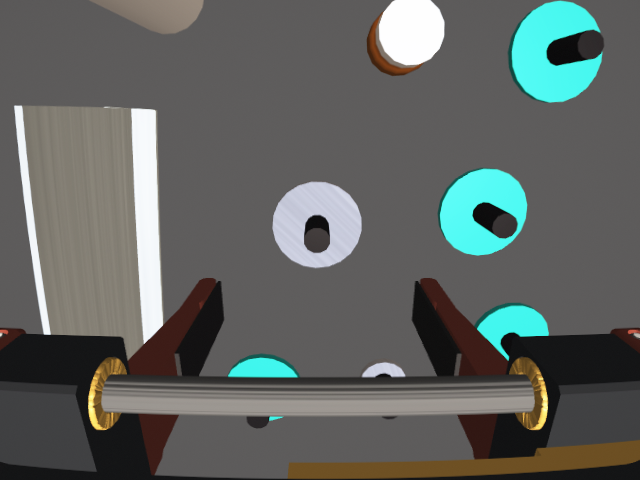

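The wrist view shows the grey cover (flange 67.5 mm) with its knob at (317,240), centred between the fingers. I'll descend and grip the knob.

Request:
jog_arm(increments=[0,0,0,1,-0.7,40,100,0,0,0,0,0,40,100,0,0,0,0,0,25,100,0,0,0,0,0,13.5,100,0,0,0,0,0,0,100,0,0,0,0,0,0,0,0,0,0,0,0,0,0,0,0,0,0,0,0,0,0,0,0,0,0,0,0,0,0,0,0,0,0,0,0,0,0,0,0,0,0,0,0,0,0,0,0,0])

```text
t: 11.88
ee_pos: [625.5, -224.2, 21.1]
orientation: [-3.135, -0.198, 0.0]
ft_force: [-0.3, 0.0, 0.6]
width: 21.2
grasp_force: 0.0
```

Request:
jog_arm(increments=[0,0,0,0,0,0,0,0,0,0,0,0,0,0,0,0,0,0,0,0,0,0,0,0,0,0,0,0])

```text
t: 12.38
ee_pos: [625.5, -224.3, 21.1]
orientation: [-3.135, -0.198, 0.0]
ft_force: [-0.4, -0.0, -1.0]
width: 17.3
grasp_force: 30.0
```

Request:
jog_arm(increments=[0,0,0,0,0,-5,0,0,0,0,0,0,-15,0,0,0,0,0,0,-25,0,0,0,0,0,0,-25,0,0,0,0,0,0,-25,0,0,0,0,0,0,-25,0,0,0,0,0,0,-25,0,0,0,0,0,0,-15,0,0,0,0,0,0,-10,0,0,0,0,0,0,0,0,0,0,0,0,0,0,0])

```text
t: 13.75
ee_pos: [625.0, -224.1, 190.3]
orientation: [-3.135, -0.198, 0.002]
ft_force: [0.2, -0.2, -1.8]
width: 17.6
grasp_force: 30.0
```

```bash
python3 - <<'E'
from h import *
o=get_obs(); print(o['t'],o['ee_pos'],o['width'],o['grasp_force'])
im=get_image('top'); M=T(im)
p=pts(im,np.ones((480,640),bool),M)
q=p[(abs(p[:,2]-(o['ee_pos'][2]-5))<8)&(np.hypot(p[:,0]-625,p[:,1]+224)<45)]
print(len(q),q.mean(0),np.ptp(q,0))
q=p[(abs(p[:,2]-91)<5)&(np.hypot(p[:,0]-559,p[:,1]-243)<52)]
print('rim',cv2.minEnclosingCircle(q[:,:2].astype(np.float32)),cv2.minAreaRect(q[:,:2].astype(np.float32)),np.median(q,0))
q=p[(abs(p[:,2]-41)<3)&(abs(p[:,0]-560)<150)&(abs(p[:,1]-243)<75)]
print('plate',cv2.minAreaRect(q[:,:2].astype(np.float32)))
q=p[(abs(p[:,2]-81)<5)&(np.hypot(p[:,0]-451,p[:,1]-229)<35)]
print('handle',cv2.minAreaRect(q[:,:2].astype(np.float32)))
E
```

```text
13.75 [ 625.02149425 -224.07099359  190.25691892] 17.57891017425768 29.999809563159943<stdin>:6: RuntimeWarning: Mean of empty slice.
  ret = um.true_divide(
Traceback (most recent call last):
ValueError: zero-size array to reduction operation maximum which has no identity
```

```bash
python3 - <<'E'
from h import *
im=get_image('top'); M=T(im)
p=pts(im,np.ones((480,640),bool),M)
q=p[(abs(p[:,2]-91)<5)&(np.hypot(p[:,0]-559,p[:,1]-243)<52)]
print('rim',cv2.minEnclosingCircle(q[:,:2].astype(np.float32)),cv2.minAreaRect(q[:,:2].astype(np.float32)),np.median(q,0))
q=p[(abs(p[:,2]-81)<5)&(np.hypot(p[:,0]-451,p[:,1]-229)<35)]
print('handle',cv2.minAreaRect(q[:,:2].astype(np.float32)))
E
```

```text
rim ((560.176025390625, 243.60263061523438), 41.115543365478516) ((560.2130126953125, 243.109619140625), (79.81478118896484, 80.23826599121094), 32.73260498046875) [560.01517485 243.3234897   91.61838161]
handle ((452.177734375, 229.7349853515625), (35.41940689086914, 14.784608840942383), 3.9747750759124756)
```

Request:
jog_arm(increments=[0,0,0,-0.5,-20,0,0,0,0,0,-0.5,-45,0,0,0,0,0,-0.5,-45,0,0,0,0,0,-0.5,-45,0,0,0,0,0,-0.5,-45,0,0,0,0,0,-0.5,-45,0,0,0,0,0,-0.5,-45,0,0,0,0,0,-0.5,-45,0,0,0,0,0,-0.5,-45,0,0,0,0,0,-0.5,-45,0,0,0,0,0,0,-30,0,0,0,0,0,0,-17,0,0])

```text
t: 15.35
ee_pos: [560.0, 245.4, 190.9]
orientation: [3.135, 0.201, -0.001]
ft_force: [-0.5, 0.1, -0.8]
width: 17.5
grasp_force: 30.0
```

Request:
jog_arm(increments=[0,0,0,0,0,0,0,0,0,0,0,0,0,0,0,0,0,0,0,0,0])

```text
t: 15.72
ee_pos: [561.5, 242.3, 191.1]
orientation: [3.135, 0.195, -0.0]
ft_force: [-0.1, -0.2, -1.3]
width: 17.4
grasp_force: 30.0
```

```bash
python3 - <<'E'
from h import *
o=get_obs(); im=get_image('wrist'); M=T(im,o); print(o['t'],o['ee_pos'],R.from_rotvec(o['orientation']).as_matrix().round(3).tolist())
cv2.imwrite('pics/w3.png',im['pixels'])
p=pts(im,np.ones((480,640),bool),M)
q=p[(abs(p[:,2]-91)<4)&(np.hypot(p[:,0]-560,p[:,1]-243)<50)]
print('rim',cv2.minAreaRect(q[:,:2].astype(np.float32)))
z=o['ee_pos'][2]-5
q=p[(abs(p[:,2]-z)<5)&(np.hypot(p[:,0]-560,p[:,1]-243)<45)]
A=np.c_[q[:,:2]-q[:,:2].mean(0),np.ones(len(q))]; f=np.linalg.lstsq(A,q[:,2],rcond=None)[0]
print('flange',len(q),q.min(0),q.max(0),'tilt',f,cv2.minEnclosingCircle(q[:,:2].astype(np.float32)))
E
```

```text
15.725 [561.45884905 242.26537777 191.14065205] [[0.992, 0.124, -0.0], [0.124, -0.992, -0.0], [-0.0, 0.0, -1.0]]
rim ((577.1356811523438, 247.73793029785156), (47.105323791503906, 79.35552215576172), 11.452957153320312)
flange 8465 [527.65811382 207.78658974 181.18342489] [595.79329357 275.92414724 191.14043028] tilt [-1.07145864e-02 -4.75678492e-04  1.85867958e+02] ((561.4502563476562, 242.1432342529297), 34.357078552246094)
```

View pics/w3.png

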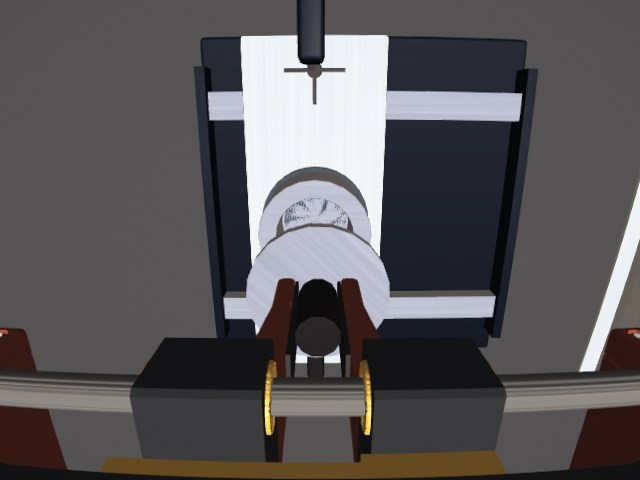

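The wrist view shows the cover level, with the flange centre at about (318,287) over the cup. The mark at (314,70) lies under the end of the probe arm at (311,60). I'll make a small correction and descend 63 mm.

Request:
jog_arm(increments=[0,0,0,-0.7,-1.7,0,0,0,0,0,0,0,8,0,0,0,0,0,0,12,0,0,0,0,0,0,12,0,0,0,0,0,0,12,0,0,0,0,0,0,9,0,0,0,0,0,0,6,0,0,0,0,0,0,4,0,0,0,0,0,0,0,0,0,0,0,0,0,0,0,0,0,0,0,0,0,0,0,0,0,0,0,0,0])

```text
t: 17.27
ee_pos: [560.6, 245.0, 128.5]
orientation: [-3.135, -0.198, -0.001]
ft_force: [-0.8, 0.7, -1.8]
width: 17.8
grasp_force: 30.0
```

```bash
python3 - <<'E'
from h import *
o=get_obs(); im=get_image('wrist'); M=T(im,o); print(o['t'],o['ee_pos'],o['orientation'],o['ft_force'],o['grasp_force'])
p=pts(im,np.ones((480,640),bool),M)
z=o['ee_pos'][2]-5
q=p[(abs(p[:,2]-z)<5)&(np.hypot(p[:,0]-560,p[:,1]-243)<45)]
print('flange',len(q),np.median(q,0),cv2.minEnclosingCircle(q[:,:2].astype(np.float32)))
q=p[(abs(p[:,2]-91)<4)&(np.hypot(p[:,0]-560,p[:,1]-243)<50)]
a=np.arctan2(q[:,1]-243,q[:,0]-560); 
# circle fit r=40 to outer edge points
from scipy.optimize import least_squares
b=np.round(a,1); E=np.array([q[b==k][np.argmax(np.hypot(q[b==k,0]-560,q[b==k,1]-243))] for k in np.unique(b)])
r=least_squares(lambda c:np.hypot(E[:,0]-c[0],E[:,1]-c[1])-40,[560,243],loss='soft_l1'); print('rim',len(E),r.x,r.cost, np.median(q[:,2]))
t=get_image('top'); cv2.imwrite('pics/m3.png',cv2.resize(t['pixels'][190:340,80:280],(800,600),interpolation=cv2.INTER_CUBIC))
E
```

```text
17.275 [560.55351838 245.04941155 128.47861545] [-3.13518582e+00 -1.97657382e-01 -7.15307228e-04] [-0.78370086  0.67288964 -1.75161201] 29.99953955411911
flange 8436 [574.93696362 247.50749571 123.21680215] ((560.6353759765625, 244.84893798828125), 34.33263397216797)
rim 35 [561.03395514 244.44035623] 0.9293748727132751 90.75666793676888
```

View pics/m3.png

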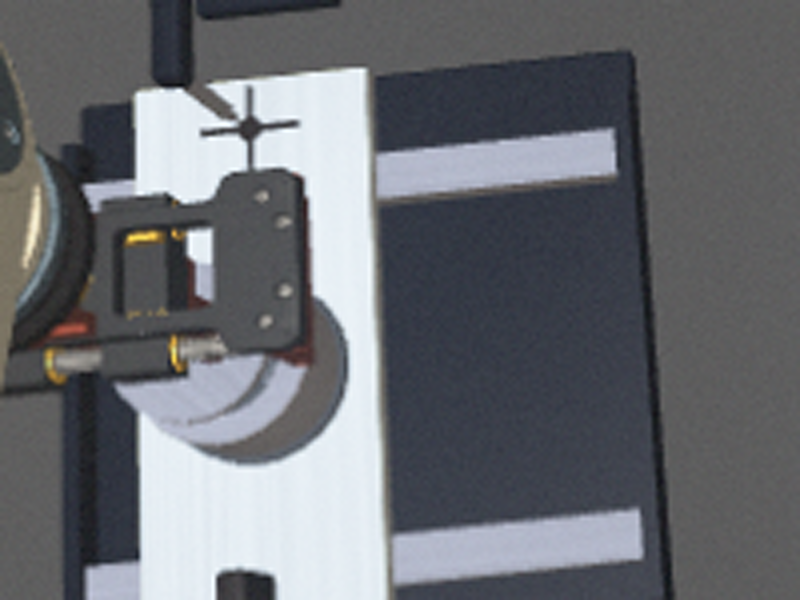

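The top view shows the cover over the cup and the mark at crop (250,128), still next to the pin tip. The cover is within 1 mm of the furnace axis and about 16 mm above the rim, so I'm handing in.

```bash
python3 -c "
from workcell import job; print(job.close_job())"
```

```text
the job is handed in; nothing more can be done
None
```

The job is handed in, but its verdict was not shown: the cross-mark is about 1–2 mm from the probe tip, and the larger cover is held level, within 1 mm of the furnace axis and about 16 mm above the rim.

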